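# Unload the hot vials from the sample heater

## Robot

A 6-joint arm with a two-finger parallel gripper is mounted at the origin on the work surface. World frame = base frame: x ahead of the robot, y to its left, z up, the work surface at z = 0. Lengths are in mm, angles in rad, forces in N, time in s.
With the tool pointing down it reaches from about 350 to 975 mm from the base axis. Payload 7.1 kg.
Tool frame: the origin (TCP) lies on the front face of the gripper's body, between the roots of the fingers; the fingertips stand 80 mm ahead of it and the grasp point (between the pads) lies 61 mm ahead of it (env.tips_ahead is the distance from the TCP to the fingertips, in mm); z points along the fingers, y is the line along which they close (so a half turn about z gives the same grasp; the last joint's range is limited). The gripper opens to 88 mm and grips with 3 to 60 N. Pads are 20 mm wide; open, the fingers measure 115 mm over their backs; the gripper's body (75 mm by 178 mm) begins 61 mm behind the grasp point.
Start: joints at [-1.284, 0.423, 1.63, -0, 1.089, -0.019], TCP at [188.178, -595.982, 302.675] pointing down, gripper open.
Joint ranges: [-3, 3], [-0.9, 2.11], [0.09, 2.58], [-1.31, 4.45], [0.11, 2.69], [-2.54, 2.54]. Speed limits (rad/s): [2.39, 2.39, 3.01, 3.14, 3.14, 3.14].

## Interface

Orientations are given as a unit quaternion [x, y, z, w].
In Python, from station import env, set_gripper, viewer, workorder gives the robot as it stands. Calls block until the motion is done:
- env.reach(position, orientation): joint-space move of the TCP to a pose.
- env.move_l(position, rot=None, rate=150, f_stop=None): straight line of the TCP; rot=None keeps the orientation; rate is the mean speed in mm/s. With f_stop (N) it stops when the force on the tool has changed by that much, and returns True; else False.
- env.move_joints(angles): joint-space move.
- set_gripper(opening): finger opening in mm; the grip force is fixed at half the most; returns when the fingers have stopped.
- env.hold(seconds).
- env.ik(position, orientation): joint angles nearest the present ones, or None.
- env.read_state(): the state.
- viewer.camera(name): name is "scene" or "top"; returns the picture (420x560x3 uint8, blue, green, red); there is no depth.
- viewer.camera_params(name): a dict with "fx", "fy", "cx", "cy" (pixels), "pose" (4x4, takes a point from camera to world coordinates). Camera axes: x right, y up, looking along -z (the intrinsics and any distortion apply to the point x, -y, -z); pixel columns grow to the right and rows downward; lengths in mm; the calibration is good to about 2 mm. A picture is of the moment at which its call begins. camera_params takes no time and is no camera call.
A pose or a line that the arm cannot do raises env.IKError and nothing moves.
- workorder.sign_off(): hands the job in; it is judged then, once.
The state is a dict: "time_s": time; "qpos": joint angles; "dq": joint speeds; "tau": joint torques, N m; "tool_pos": TCP position; "orientation": TCP orientation; "force": force on the tool from outside, world axes, zero at the start; "wrist_torque": the same for the moment, N m; "width": finger opening in mm; "grip_force": force on a finger pad.
Only numpy, scipy, OpenCV 4.12 (cv2) and the standard library are available. Lean on these libraries where they do the work, as an engineer would, in place of code of your own. Each camera call takes 0.05 s, during which the arm holds its last target. There are 200 camera calls.

## Task

First swing the sample heater's lever to the green idle mark. Only then take the spring tongs from their holder, lift every vial out of its deep pocket with the tongs (never with the bare fingers) and stand each one upright in its own cell of the blue rack without dropping it. When all are in, put the tongs back upright in their holder, and leave the reagent bottle, beaker and jar where they are.

Things in the scene. Friction and masses are not known exactly. Their poses are not given: they have to be found in the camera images.
- heater: White sample heater, fixed. Origin at bench level; x away from the robot at yaw 0, z up. Aluminium block 72 (x) by 220 (y) by 110 mm high, centred at y = -35 mm, with five vertical pockets. In front (x -80 to -36 mm) a panel 70 mm high. At y 76 to 146, x -80 to 40 mm a control box 75 mm high with the lever and, at y 133 mm, a dark disc (radius 37 mm, look only) with the marks.
- pocket1 (a point): Centre of the mouth (z = 110 mm) of the first pocket, at (0, -119) mm in the heater's frame; the other four are at y = -77, -35, 7 and 49 mm. Each pocket is 52 mm along the heater's x by 32 mm along its y, 100 mm deep, floor flat at z = 10 mm.
- lever (a joint): Angle (rad) of the heater's lever: 0 straight up, positive leaning to the heater's +x (away from the robot), negative to -x; range -0.8 to 0.8. It hinges about the heater's y axis through point lever_pivot and stays where it is left (friction 0.12 N m). Green idle mark: -0.4. Yellow: 0.1. Red: 0.6.
- lever_pivot (a point): The lever's hinge point, at (-20, 111, 75) mm in the heater's frame; the hinge axis is the heater's y.
- lever_knob (a point): Centre of the lever's red knob, 100 mm from the hinge; the knob is 22 mm in the swing direction, 24 mm wide along the hinge axis (pinch it across this width) and 28 mm along the lever. Its frame turns with the lever (z along the lever, outward).
- rack: Loose blue rack, 116 mm (x) by 136 mm (y) by 36 mm high, 0.7 kg. Origin at the centre of its underside. Six square cells, 27 mm wide, 30 mm deep (floor 6 mm above its underside), centred at x = -30 and 30 mm, y = -42, 0 and 42 mm in its frame.
- holder: White tongs holder, fixed to the bench, open on top. Origin on the bench surface. Outside 36 mm (x) by 66 mm (y), 95 mm high, on a flat foot of 75 by 100 mm; the slot inside is 20 mm (x) by 50 mm (y) with its floor at z = 8 mm. The tongs stand in it with their y along its y.
- tongs: Loose spring tongs, 190 mm long, 0.15 kg, standing tips down in the holder. Origin midway between the tips at tip level, z up. Two straight blades (14 mm wide along x, 4 mm thick) at +y and -y close along y; hinges 180 mm above the tips. At rest sprung open: 35 mm between the tips, 43 mm over them; on a 20 mm vial the blades are parallel, 28 mm over the tips.
- tongs_grip (a point): Midway between the green grip pads on the blades' outer faces (105 to 155 mm above the tips), 130 mm above the tips: grip here, closing along the tongs' y. Over the pads: 38 mm open, 34 mm on a vial, 30 mm squeezed empty to the stop. Closing starts at about 9 N a side, 34 mm needs 12 N; 20 to 35 N grips a vial well, 5 to 8 N carries the tongs open.
- vial1: Metal vial with an orange cap, a plain cylinder 20 mm in diameter and 60 mm tall, about 50 g. Origin at the centre of its underside, z up. Stands at the start on the floor of a heater pocket, its top 40 mm below the mouth. Some vials may be absent (None).
- vial2: Metal vial with an orange cap, a plain cylinder 20 mm in diameter and 60 mm tall, about 50 g. Origin at the centre of its underside, z up. Stands at the start on the floor of a heater pocket, its top 40 mm below the mouth. Some vials may be absent (None).
- vial3: Metal vial with an orange cap, a plain cylinder 20 mm in diameter and 60 mm tall, about 50 g. Origin at the centre of its underside, z up. Stands at the start on the floor of a heater pocket, its top 40 mm below the mouth. Some vials may be absent (None).
- vial4: Metal vial with an orange cap, a plain cylinder 20 mm in diameter and 60 mm tall, about 50 g. Origin at the centre of its underside, z up. Stands at the start on the floor of a heater pocket, its top 40 mm below the mouth. Some vials may be absent (None).
- vial5: Metal vial with an orange cap, a plain cylinder 20 mm in diameter and 60 mm tall, about 50 g. Origin at the centre of its underside, z up. Stands at the start on the floor of a heater pocket, its top 40 mm below the mouth. Some vials may be absent (None).
- reagent: Loose amber bottle, 64 mm in diameter, 140 mm tall; bystander, not to be moved. Origin at the centre of its underside.
- beaker: Loose glass beaker, 72 mm in diameter, 85 mm tall; bystander, not to be moved. Origin at the centre of its underside.
- jar: Loose white jar, 68 mm in diameter, 75 mm tall; bystander, not to be moved. Origin at the centre of its underside.
Mind the look-alikes: they are no part of the job. Leave any black or white look-alike of the rack alone.

How it is judged:
By the outcome, as a careful person would: the job done as asked, in the order asked, and still so for the second after the job is handed in, with the robot touching nothing.
Of vial1, vial2, vial3, vial4, vial5 only 3 to 5 are there at a start; the rules pass over those that are not, and their reading is None.
At some moment in a run one of rack may be knocked a few centimetres aside while the robot is not near it.
It also fails if it takes over 210 s, if anything falls off the work surface, if the arm or the gripper's body presses on something with over 40 N, if the wrist force passes 120 N, or if a joint passes its speed limit or range.

## Working session

There is one attempt and no reset: what is moved stays moved. The work goes in short steps, each a Python script; the robot and the scene stay as the last script left them, time stands still between calls to the robot, and variables do not carry over. Pictures are saved under pics/ and viewed, at most 14 in all, crops included, and the job is handed in when it is done.

```bash
ls; mkdir -p pics
python3 - <<'E'
from station import env,viewer
import cv2,numpy as np
np.set_printoptions(precision=4,suppress=True)
for n in("scene","top"):
    cv2.imwrite(f"pics/{n}0.png",viewer.camera(n)); print(n,viewer.camera_params(n))
print(env.read_state())
E
```

```text
pics
scene {'fx': 515.9906738002809, 'fy': 515.9906738002809, 'cx': 272.3216742312006, 'cy': 205.54489853639103, 'pose': array([[  -0.8748,   -0.3945,    0.2812,  951.689 ],
       [   0.4844,   -0.7111,    0.5095,  659.8047],
       [  -0.001 ,    0.582 ,    0.8132, 1225.8169],
       [   0.    ,    0.    ,    0.    ,    1.    ]])}
top {'fx': 439.0225067638704, 'fy': 439.0225067638704, 'cx': 270.70941291153486, 'cy': 208.69634723138992, 'pose': array([[  -0.0076,    0.9919,   -0.1265,  427.6255],
       [  -0.9997,   -0.0103,   -0.0205,  -22.4675],
       [  -0.0216,    0.1263,    0.9918, 1116.4954],
       [   0.    ,    0.    ,    0.    ,    1.    ]])}
{'time_s': 0.1, 'qpos': array([-1.284 ,  0.4237,  1.6306, -0.    ,  1.0886, -0.019 ]), 'dq': array([ 0.0015, -0.0024, -0.0009, -0.0005, -0.001 ,  0.0007]), 'tau': array([ -0.0001, -54.5617, -27.4325,   0.0645,   0.0188,  -0.    ]), 'tool_pos': array([ 188.0678, -595.6188,  301.9944]), 'orientation': array([ 0.9883,  0.1523, -0.0001, -0.0007]), 'force': array([ 0.7018, -0.7673, -0.0777]), 'wrist_torque': array([-0.0133, -0.0209, -0.0154]), 'grip_force': 0.0, 'width': 87.5406956480294}
```

View pics/scene0.png

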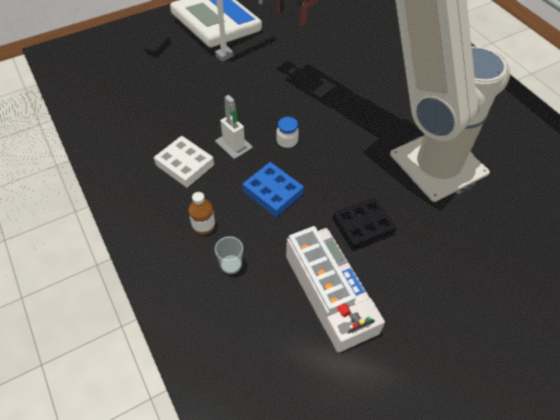

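View pics/top0.png

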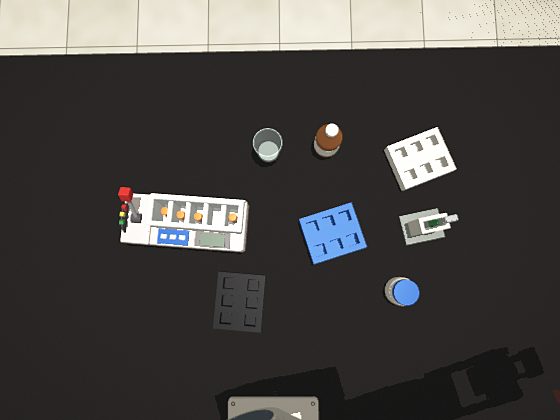

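The two views agree. In the top view the heater is around (185,222), with its lever knob at (125,194). Four vials show at about (163,212), (181,215), (198,216) and (232,217). The blue rack is at (333,233), the holder with tongs at (425,225), the jar at (402,291), the bottle at (328,140) and the beaker at (267,145). Next I'll take enlarged crops.

Run:
```python
import cv2,numpy as np
t=cv2.imread("pics/top0.png");s=cv2.imread("pics/scene0.png")
a=cv2.resize(t[180:260,110:260],None,fx=5,fy=5,interpolation=cv2.INTER_CUBIC) #750x400
cv2.imwrite("pics/c1.png",a)
b=cv2.resize(t[195:270,290:470],None,fx=4,fy=4,interpolation=cv2.INTER_CUBIC) #720x300
c=cv2.resize(s[90:165,210:390],None,fx=4,fy=4,interpolation=cv2.INTER_CUBIC) 
cv2.imwrite("pics/c2.png",np.vstack([b,c]))
d=cv2.resize(s[220:355,275:395],None,fx=4.4,fy=4.4,interpolation=cv2.INTER_CUBIC);cv2.imwrite("pics/c3.png",d)
```

```text
(no output)
```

View pics/c1.png

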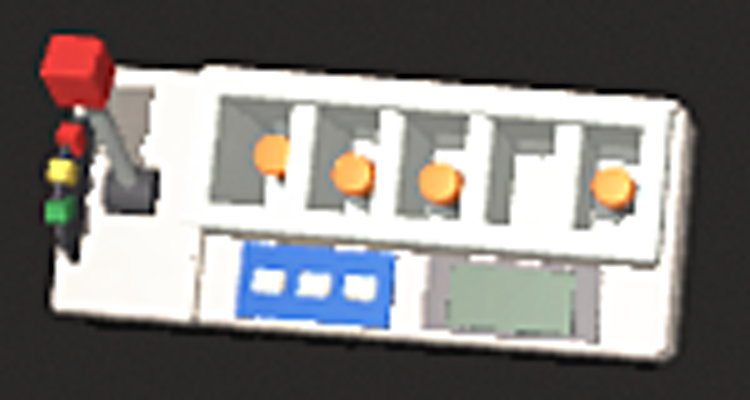

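View pics/c2.png

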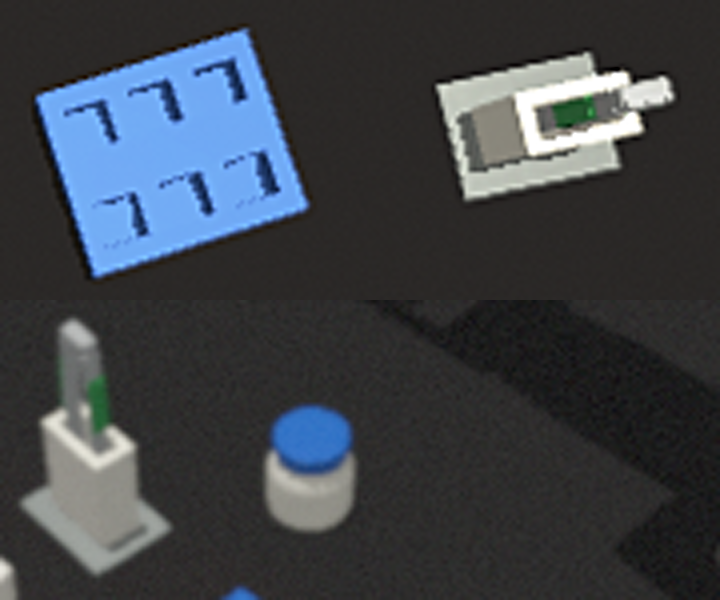

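View pics/c3.png

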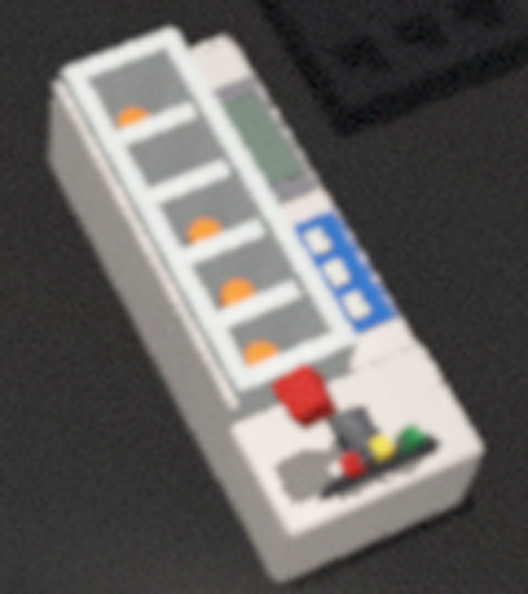

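Four vials: pockets 1, 3, 4 and 5 are full and pocket 2 is empty. The lever is leaning towards red. Next I'll pick corners in both views and compute the poses.

```bash
cat > vis.py <<'E'
import numpy as np, cv2
from scipy.optimize import least_squares
from station import viewer
CP={n:viewer.camera_params(n) for n in("scene","top")}
def proj(n,P):
    c=CP[n];T=np.linalg.inv(c["pose"]);p=np.atleast_2d(P)@T[:3,:3].T+T[:3,3]
    return np.c_[c["cx"]-c["fx"]*p[:,0]/p[:,2], c["cy"]+c["fy"]*p[:,1]/p[:,2]]
def ray(n,uv):
    c=CP[n];d=c["pose"][:3,:3]@[(uv[0]-c["cx"])/c["fx"],-(uv[1]-c["cy"])/c["fy"],-1]
    return c["pose"][:3,3],d
def onz(n,uv,z):
    o,d=ray(n,uv);return o+d*(z-o[2])/d[2]
def tri(a,b): # scene px, top px
    (o1,d1),(o2,d2)=ray("scene",a),ray("top",b)
    s=np.linalg.lstsq(np.c_[d1,-d2],o2-o1,rcond=None)[0]
    p,q=o1+s[0]*d1,o2+s[1]*d2;return (p+q)/2,np.linalg.norm(p-q)
def w(pose,P):
    x,y,a=pose;P=np.atleast_2d(P).astype(float);c,s=np.cos(a),np.sin(a)
    return np.c_[x+c*P[:,0]-s*P[:,1],y+s*P[:,0]+c*P[:,1],P[:,2]]
def fit(obs,g): # obs {cam:[(X,uv)]}
    f=lambda q:np.concatenate([(proj(n,w(q,[o[0] for o in L]))-[o[1] for o in L]).ravel() for n,L in obs.items()])
    r=least_squares(f,g,x_scale=[100,100,1],loss="soft_l1");return r.x,f(r.x).reshape(-1,2)
def blobs(img,lo,hi,amin=8):
    m=cv2.inRange(cv2.cvtColor(img,cv2.COLOR_BGR2HSV),lo,hi)
    n,_,st,ce=cv2.connectedComponentsWithStats(m);return [(ce[i],st[i,4]) for i in range(1,n) if st[i,4]>=amin],m
def quad(m):
    c=max(cv2.findContours(m,cv2.RETR_EXTERNAL,cv2.CHAIN_APPROX_NONE)[0],key=cv2.contourArea)
    return cv2.minAreaRect(c)
E
cat > m1.py <<'E'
from vis import *
np.set_printoptions(precision=3,suppress=True)
k=lambda u,v,s,x0,y0:((u+.5)/s-.5+x0,(v+.5)/s-.5+y0)
c1=lambda u,v:k(u,v,5,110,180); c3=lambda u,v:k(u,v,4.4,275,220)
b=lambda u,v:k(u,v,4,290,195); c=lambda u,v:k(u,v-300,4,210,90)
H,r=fit({"top":[((36,-145,110),c1(682,103)),((-36,-145,110),c1(660,262)),((-36,75,110),c1(192,228)),((36,75,110),c1(205,67)),((-80,146,75),c1(52,310))],
 "scene":[((36,-145,110),c3(62,72)),((-36,-145,110),c3(180,28)),((-36,75,110),c3(352,345)),((36,75,110),c3(243,390)),((-80,146,75),c3(485,450))]},[480,200,0])
print("heater",H,"\n",r)
O,r=fit({"top":[((18,33,95),b(515,97)),((18,-33,95),b(627,72)),((-18,-33,95),b(642,130)),((-18,33,95),b(530,155))],
 "scene":[((18,33,95),c(100,468)),((-18,33,95),c(136,432)),((18,-33,95),c(42,424))]},[480,-350,.2])
print("holder",O,"\n",r)
t=cv2.imread("pics/top0.png");s=cv2.imread("pics/scene0.png")
bt,mt=blobs(t,(100,120,60),(125,255,255),400);bs,ms=blobs(s,(100,120,60),(125,255,255),400)
for n,m in(("top",mt),("scene",ms)):
    cs=max(cv2.findContours(m,0,2)[0],key=cv2.contourArea);h=cv2.convexHull(cs);print(n,cv2.approxPolyDP(h,3,True).reshape(-1,2).tolist())
R,r=fit({"top":[((58,68,36),b(37,97)),((58,-68,36),b(247,30)),((-58,-68,36),b(308,208)),((-58,68,36),b(95,275))]},[480,-150,.3])
print("rack",R,"\n",r)
for n,im in(("top",t),("scene",s)):
    for lo,hi,nm in(((8,150,120),(22,255,255),"orange"),((0,170,90),(5,255,255),"red")):
        for ce,a in blobs(im,lo,hi,5)[0]: 
            P=onz(n,ce,70);d=P[:2]-H[:2];cc,ss=np.cos(H[2]),np.sin(H[2])
            print(n,nm,ce,a,"loc@70",cc*d[0]+ss*d[1],-ss*d[0]+cc*d[1])
E
python3 m1.py
```

```text
heater [551.74  208.499  -0.089] 
 [[-2.317  0.781]
 [-0.704 -0.124]
 [-1.578 -0.896]
 [-0.586  0.685]
 [-0.663 -0.006]
 [-0.433 -1.177]
 [-2.014 -0.717]
 [ 0.563 -1.6  ]
 [-1.775 -0.355]
 [-0.529 -0.719]]
holder [ 519.804 -379.984    0.232] 
 [[-0.183  0.358]
 [-0.686 -0.174]
 [ 0.057  0.33 ]
 [ 0.437  0.902]
 [-0.889  0.006]
 [-0.755  3.165]
 [-0.217 -0.635]]
top [[351, 202], [366, 247], [313, 264], [299, 219]]
scene [[268, 162], [303, 185], [303, 193], [277, 216], [243, 191], [242, 183]]
rack [ 504.713 -151.676    0.297] 
 [[ 0.027 -0.355]
 [-0.162 -0.118]
 [-0.06   0.183]
 [ 0.194  0.273]]
top orange [328.289 138.537] 311 loc@70 211.48372355812143 -334.0868944905145
top orange [163.692 210.615] 39 loc@70 2.9696155734031455 49.61103791160804
top orange [180.222 214.722] 36 loc@70 -3.7906418963628705 8.555011578184256
top orange [197.471 216.735] 34 loc@70 -5.346905087087046 -33.546001346238945
top orange [232.167 217.75 ] 24 loc@70 -1.1726813520550508 -117.1909956563278
top red [124.954 193.611] 175 loc@70 36.930310003972785 148.71900143132427
top red [123.786 206.857] 28 loc@70 4.434374092093865 147.54931526195895
scene orange [199.689 209.572] 257 loc@70 211.90836704711435 -340.0393757464799
scene orange [304.5  245.75] 8 loc@70 -0.037606633062940986 -119.80678320958646
scene orange [320.625 271.5  ] 16 loc@70 -4.093986523500494 -35.22279242076374
scene orange [328.25 285.7 ] 20 loc@70 -3.347922945281727 7.820957431746541
scene orange [333.312 299.5  ] 16 loc@70 2.581591500327926 45.896581370890665
scene red [343.516 309.407] 91 loc@70 -7.7420842543168975 78.85016495025677
scene red [354.75  325.583] 12 loc@70 -12.359530832367254 125.79832599363866
```

```bash
cat > m2.py <<'E'
exec(open("m1.py").read().split('O,r=')[0].split('H,r=')[0])
top=[((-36,-145,110),c1(658,262)),((-36,75,110),c1(192,228)),((36,75,110),c1(205,67)),((-80,146,75),c1(52,310)),
((26,65,110),c1(220,95)),((-26,65,110),c1(210,203)),((26,-135,110),c1(643,127)),((26,-93,110),c1(555,121)),((26,-51,110),c1(470,114)),((26,-9,110),c1(381,108)),((26,33,110),c1(292,102))]
sc=[((36,-145,110),c3(62,72)),((-36,-145,110),c3(180,28)),((-36,75,110),c3(354,345)),((36,75,110),c3(243,390)),((-80,146,75),c3(485,450)),
((26,-135,110),c3(90,82)),((-26,-135,110),c3(168,46)),((-26,-61,110),c3(228,162)),((-26,-19,110),c3(264,226)),((-26,23,110),c3(300,284))]
for nm,o in(("top",{"top":top}),("scene",{"scene":sc}),("both",{"top":top,"scene":sc})):
    H,r=fit(o,[550,208,-.08]);print(nm,H);print(r.T)
s=cv2.imread("pics/scene0.png");t=cv2.imread("pics/top0.png")
scr=[((-58,-68,36),(268,161.5)),((-58,68,36),(303.5,185)),((58,68,36),(275.7,208)),((58,-68,36),(242,183))]
b_=[((58,68,36),b(37,97)),((58,-68,36),b(247,30)),((-58,-68,36),b(308,208)),((-58,68,36),b(95,275))]
scr=[]
# scene rack corners: top-left & right of hull are top face; print fit prediction
R,r=fit({"top":b_},[500,-150,.3]);print("pred scene rack top",proj("scene",w(R,[o[0] for o in b_])).round(1).tolist(),"base",proj("scene",w(R,[(x,y,0) for (x,y,z),_ in b_])).round(1).tolist())
kt=[x for x in blobs(t,(0,150,80),(6,255,255),100)[0]][0][0];ks=[x for x in blobs(s,(0,150,80),(6,255,255),60)[0] if 335<x[0][0]<352][0][0]
K,e=tri(ks,kt);print("knob",K,e,"local",w((0,0,-H[2]),[K-np.r_[H[:2],0]]))
E
python3 m2.py
```

```text
top [551.185 207.599  -0.088]
[[ 0.099 -1.191 -0.221 -0.281  0.523 -0.03   1.191  0.797 -0.15  -0.251
  -0.305]
 [ 0.075 -0.64   0.935  0.264 -0.115  0.412  0.101 -0.095 -0.088 -0.277
  -0.462]]
scene [551.407 213.625  -0.093]
[[ 0.868 -0.636  1.377 -0.607  0.736 -0.281  0.332 -0.143 -0.489 -0.552]
 [ 0.136  0.648  0.178  1.368  1.222 -0.424  0.85  -2.622 -3.538 -2.598]]
both [551.058 209.882  -0.094]
[[-1.002 -2.232 -1.097 -1.363 -0.379 -1.051  0.238 -0.147 -1.084 -1.174
  -1.216  0.276 -1.253  0.588 -1.369 -0.108 -0.884 -0.288 -0.817 -1.196
  -1.293]
 [ 0.456 -0.748  0.843 -0.003 -0.188  0.328  0.467  0.178  0.093 -0.188
  -0.465 -1.023 -0.47  -1.148 -0.01  -0.129 -1.586 -0.282 -3.818 -4.774
  -3.876]]
pred scene rack top [[275.1, 209.6], [241.5, 183.2], [269.2, 161.4], [302.6, 186.2]] base [[275.0, 216.8], [242.1, 190.7], [269.2, 169.0], [302.1, 193.6]]
knob [584.871 318.761 166.668] 1.2797102055544745 local [[ 23.489 111.563 166.668]]
```

```bash
cat > rob.py <<'E'
from vis import *
from station import env,set_gripper
from scipy.spatial.transform import Rotation as Ro
np.set_printoptions(precision=3,suppress=True)
H=np.array([551.3,208.5,-.089])
G=61.; TG=134. # grasp ahead of TCP; grip height above tongs tips
def down(a):
    """tool down, closing axis at angle a in the plane (nearest half turn by IK joint-6 travel)"""
    y=np.array([np.cos(a),np.sin(a),0]);z=np.array([0,0,-1.]);return Ro.from_matrix(np.c_[np.cross(y,z),y,z]).as_quat()
def pick_rot(P,a):
    best=None
    for k in(0,np.pi):
        q=env.ik(P,down(a+k))
        if q is not None and (best is None or abs(q[5])<best[0]): best=(abs(q[5]),down(a+k))
    return best[1]
def st(*k):
    s=env.read_state();print({i:np.round(s[i],2).tolist() for i in("time_s","tool_pos","force","width","grip_force",*k)});return s
E
python3 - <<'E'
from rob import *
k=lambda th:w(H,[(-20+101*np.sin(th),111,75+100*np.cos(th))])[0]
th0=.443; K=k(th0); a=H[2]+np.pi/2
p=env.read_state()["tool_pos"]; env.move_l([p[0],p[1],400],rate=250)
up=K+[0,0,G+110]; q=pick_rot(up,a)
env.reach(up,q); set_gripper(60); st("qpos")
env.move_l(K+[0,0,G],rate=120,f_stop=10); set_gripper(18); st()
for t in np.linspace(th0,-.4,9)[1:]: env.move_l(k(t)+[0,0,G],rate=80)
env.hold(.2); st(); cv2.imwrite("pics/s1.png",viewer.camera("scene"))
set_gripper(60); p=env.read_state()["tool_pos"]; env.move_l(p+[0,0,120],rate=200); st()
env.move_l(p+[-120,-250,150],rate=250)
t,s=viewer.camera("top"),viewer.camera("scene");cv2.imwrite("pics/t2.png",t);cv2.imwrite("pics/s2.png",s)
for n,i in(("t",t),("s",s)):print(n,blobs(i,(0,150,80),(6,255,255),10)[0])
E
```

```text
{'time_s': 4.74, 'tool_pos': [584.36, 317.03, 336.34], 'force': [-0.27, -0.45, -0.54], 'width': 60.01, 'grip_force': 0.0, 'qpos': [0.48, 0.45, 1.51, 0.0, 1.19, -1.0]}
{'time_s': 6.46, 'tool_pos': [584.5, 318.33, 226.55], 'force': [0.69, 6.45, -0.16], 'width': 23.81, 'grip_force': 30.0}
{'time_s': 8.93, 'tool_pos': [502.79, 325.45, 229.66], 'force': [-1.1, 5.4, 9.9], 'width': 23.98, 'grip_force': 30.0}
{'time_s': 10.46, 'tool_pos': [501.52, 323.97, 347.1], 'force': [-0.14, -0.08, -0.22], 'width': 59.69, 'grip_force': 0.0}
t [(array([123.806, 206.968]), np.int32(31)), (array([119.907, 225.012]), np.int32(161))]
s [(array([372.321, 295.97 ]), np.int32(165)), (array([354.75 , 325.312]), np.int32(16))]
```

Run:
```python
from rob import *
K,e=tri((372.321,295.97),(119.907,225.012));L=w((0,0,-H[2]),[K-np.r_[H[:2],0]])[0]
print(K,e,L,np.arctan2(L[0]+20,L[2]-75))
s=cv2.imread("pics/s2.png");t=cv2.imread("pics/t2.png")
cv2.imwrite("pics/c4.png",np.hstack([cv2.resize(s[270:340,325:395],None,fx=5,fy=5,interpolation=2),cv2.resize(t[180:250,105:175],None,fx=5,fy=5,interpolation=2)]))
```

```text
[514.534 325.063 174.896] 2.3385424931181493 [-46.981 112.834 174.896] -0.2637997161637688
```

View pics/c4.png

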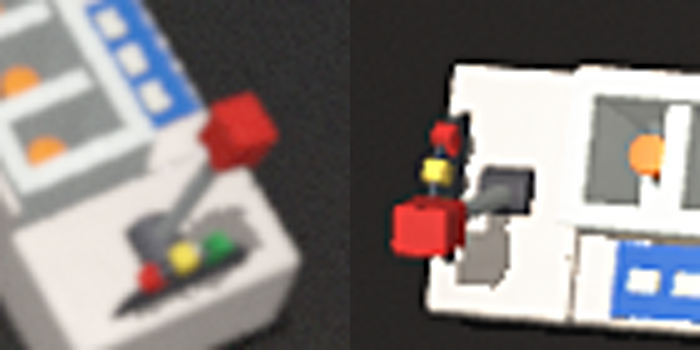

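Run:
```python
from rob import *
H[1]=210
for i in(0,2):
    o=[]
    for n in("scene","top"):
        im=cv2.imread(f"pics/{n}0.png" if i==0 else f"pics/{n[0]}2.png")
        h=cv2.cvtColor(im,cv2.COLOR_BGR2HSV);m=cv2.inRange((h+np.array([20,0,0],np.uint8))%np.array([180,256,256]),(8,110,50),(27,255,255)) if 0 else (((h[...,0]<8)|(h[...,0]>170))&(h[...,1]>110)&(h[...,2]>50)).astype(np.uint8)*255
        nn,_,st_,ce=cv2.connectedComponentsWithStats(m)
        x0,x1,y0,y1=(335,390,280,335) if n=="scene" else (110,135,180,235)
        c=[(st_[j,4],ce[j],st_[j,:4]) for j in range(1,nn) if x0<ce[j][0]<x1 and y0<ce[j][1]<y1]
        c=max(c,key=lambda v:v[0]);o.append(c[1]);print(n,i,c)
    K,e=tri(*o);L=w((0,0,-H[2]),[K-np.r_[H[:2],0]])[0];print(K,e,L,np.arctan2(L[0]+20,L[2]-75))
for th in(.44,.6,-.26,-.4):
    P=w(H,[(-20+100*np.sin(th),111,75+100*np.cos(th))]);print(th,proj("scene",P),proj("top",P))
```

```text
scene 0 (np.int32(118), array([343.686, 309.508]), array([337, 303,  14,  14], dtype=int32))
top 0 (np.int32(187), array([125.112, 193.824]), array([118, 187,  15,  15], dtype=int32))
[584.758 318.768 166.345] 1.2433515419061305 [ 23.658 111.311 166.345] 0.44585424117664774
scene 2 (np.int32(186), array([372.409, 295.753]), array([365, 288,  16,  16], dtype=int32))
top 2 (np.int32(171), array([119.947, 224.93 ]), array([113, 219,  15,  13], dtype=int32))
[514.503 324.844 175.591] 2.7079439944178065 [-46.859 111.119 175.591] -0.26092590011534234
0.44 [[343.717 309.345]] [[125.147 194.591]]
0.6 [[337.794 313.206]] [[127.155 189.031]]
-0.26 [[371.037 296.644]] [[120.31  225.059]]
-0.4 [[375.854 295.34 ]] [[120.309 231.269]]
```

The lever reads -0.26, so it slipped in the pads. I'll pinch it again and turn the tool with the lever this time.

```bash
sed -i 's/551.3,208.5/551.3,210.0/' rob.py
cat >> rob.py <<'E'
def knob():
    o=[]
    for n,(x0,x1,y0,y1) in(("scene",(335,390,280,335)),("top",(110,135,180,240))):
        im=viewer.camera(n);h=cv2.cvtColor(im,cv2.COLOR_BGR2HSV)
        m=(((h[...,0]<8)|(h[...,0]>170))&(h[...,1]>110)&(h[...,2]>50)).astype(np.uint8)
        nn,_,s,ce=cv2.connectedComponentsWithStats(m)
        c=max([(s[j,4],tuple(ce[j])) for j in range(1,nn) if x0<ce[j][0]<x1 and y0<ce[j][1]<y1]);o.append(c[1])
    K,e=tri(*o);L=w((0,0,-H[2]),[K-np.r_[H[:2],0]])[0];th=np.arctan2(L[0]+20,L[2]-75);print("knob",K,e,L,"theta",th);return th
E
cat > lev.py <<'E'
from rob import *
import sys
k=lambda th:w(H,[(-20+100*np.sin(th),111,75+100*np.cos(th))])[0]
th0,goal=float(sys.argv[1]),float(sys.argv[2]); a=H[2]+np.pi/2; K=k(th0); ax=np.array([-np.sin(H[2]),np.cos(H[2]),0])
def pose(t):
    R=Ro.from_rotvec(ax*(t-th0)); return k(t)+R.apply([0,0,G-3]),(R*Ro.from_quat(q)).as_quat()
q=pick_rot(K+[0,0,G],a); env.reach(K+[0,0,G+90],q)
env.move_l(K+[0,0,G-3],rate=120,f_stop=10); set_gripper(18); st()
for t in np.linspace(th0,goal,4)[1:]:
    P,r=pose(t); env.move_l(P,r,rate=40)
env.hold(.2); st(); set_gripper(60); P=env.read_state()["tool_pos"]; env.move_l(P+[0,0,100],q,rate=200)
env.move_l(P+[-100,-250,140],rate=250); knob(); st()
E
python3 lev.py -0.26 -0.4
```

```text
{'time_s': 14.52, 'tool_pos': [515.65, 324.62, 229.78], 'force': [0.22, -0.1, 1.86], 'width': 23.81, 'grip_force': 30.0}
{'time_s': 15.72, 'tool_pos': [494.65, 326.48, 224.78], 'force': [-3.05, -1.87, 6.5], 'width': 23.5, 'grip_force': 30.0}
knob [501.951 326.085 169.82 ] 1.6789679812560672 [-59.472 111.239 169.82 ] theta -0.39446174071300333
{'time_s': 18.44, 'tool_pos': [394.59, 77.2, 364.23], 'force': [0.06, 0.14, -1.08], 'width': 60.25, 'grip_force': 0.0}
```

Run:
```python
exec(open("m1.py").read().split('H,r=')[0])
from rob import *
O,r=fit({"top":[((18,33,95),b(515,97)),((18,-33,95),b(627,72)),((-18,-33,95),b(642,130)),((-18,33,95),b(530,155))],
 "scene":[((18,33,95),c(97,468)),((18,-33,95),c(42,424))]},[520,-380,.2]); print(O,r.T)
for n in("top","scene"):
    im=viewer.camera(n);cv2.imwrite(f"pics/{n}3.png",im)
    print(n,[(ce,a,onz(n,ce,138)) for ce,a in blobs(im,(55,60,25),(85,255,200),6)[0] if (ce[0]>400 if n=="top" else 200<ce[0]<260)])
P=np.array([O[0],O[1],8+TG+G]); q=pick_rot(P,O[2]+np.pi/2)
env.reach(P+[0,0,130],q); set_gripper(80)
print(env.move_l(P,rate=120,f_stop=8)); st()
set_gripper(37); st(); env.hold(.3); st()
```

```text
[ 520.358 -379.932    0.216] [[-0.16  -0.538 -0.037  0.219 -0.494 -0.297]
 [-0.129 -0.22   0.341  0.469  0.116 -0.694]]
top [(array([433.226, 222.581]), np.int32(62), array([ 517.626, -362.978,  138.   ]))]
scene [(array([234.462, 115.415]), np.int32(65), array([ 514.494, -363.505,  138.   ]))]
False
{'time_s': 22.07, 'tool_pos': [520.76, -380.23, 203.82], 'force': [0.47, 0.32, 0.68], 'width': 80.0, 'grip_force': 0.0}
{'time_s': 22.88, 'tool_pos': [520.39, -379.99, 203.0], 'force': [-0.14, -0.24, -0.85], 'width': 37.11, 'grip_force': 9.5}
{'time_s': 23.18, 'tool_pos': [520.38, -379.97, 203.01], 'force': [0.29, 0.11, -0.43], 'width': 36.89, 'grip_force': 9.33}
```

Tongs are gripped at 37 mm with 9 N, as the spec says. Next I'll lift them and fetch the first vial from pocket 1.

```bash
cat >> rob.py <<'E'
O=np.array([520.38,-379.97,.216]); OP=36.3
VX={1:-.6,3:-4.7,4:-3.6,5:2.8}; PY={1:-119,3:-35,4:7,5:49}
TC=G+TG   # TCP above tongs tips
ZT=165.   # travel height of tips
def T(xy,z): return np.array([xy[0],xy[1],z+TC])
def fetch(n,dx=0,dy=0):
    xy=w(H,[(VX[n]+dx,PY[n]+dy,0)])[0][:2]; q=pick_rot(T(xy,ZT),H[2])
    env.move_l(T(xy,ZT),q,rate=250); set_gripper(OP)
    hit=env.move_l(T(xy,115),rate=150,f_stop=6) or env.move_l(T(xy,46),rate=80,f_stop=5)
    s=st()
    if hit: print("HIT");return False
    set_gripper(30); s=st(); env.move_l(T(xy,ZT),rate=120); s=st(); return s["width"]>32.5
E
python3 - <<'E'
from rob import *
env.move_l(T(O[:2],ZT),rate=150); st(); cv2.imwrite("pics/s4.png",viewer.camera("scene"))
# step sideways clear of neighbours, then over the heater
env.reach(T(w(H,[(0,-119,0)])[0][:2],ZT+10),pick_rot(T(w(H,[(0,-119,0)])[0][:2],ZT),H[2])); st()
print(fetch(1)); cv2.imwrite("pics/s5.png",viewer.camera("scene"));cv2.imwrite("pics/t5.png",viewer.camera("top"))
s=cv2.imread("pics/s5.png");cv2.imwrite("pics/c5.png",cv2.resize(s[130:300,220:380],None,fx=3.5,fy=3.5,interpolation=2))
E
```

```text
{'time_s': 24.38, 'tool_pos': [519.96, -379.66, 358.81], 'force': [0.04, -0.44, -2.27], 'width': 37.28, 'grip_force': 8.06}
{'time_s': 26.16, 'tool_pos': [541.02, 90.72, 369.98], 'force': [0.37, -0.54, -1.15], 'width': 37.07, 'grip_force': 8.06}
{'time_s': 28.12, 'tool_pos': [540.47, 91.58, 241.42], 'force': [0.08, -0.18, -1.63], 'width': 36.61, 'grip_force': 8.39}
{'time_s': 28.34, 'tool_pos': [540.54, 91.6, 241.62], 'force': [0.32, -0.86, 0.28], 'width': 33.82, 'grip_force': 30.0}
{'time_s': 29.48, 'tool_pos': [539.69, 91.48, 359.15], 'force': [-0.98, -0.1, -1.82], 'width': 34.02, 'grip_force': 30.0}
True
```

View pics/c5.png

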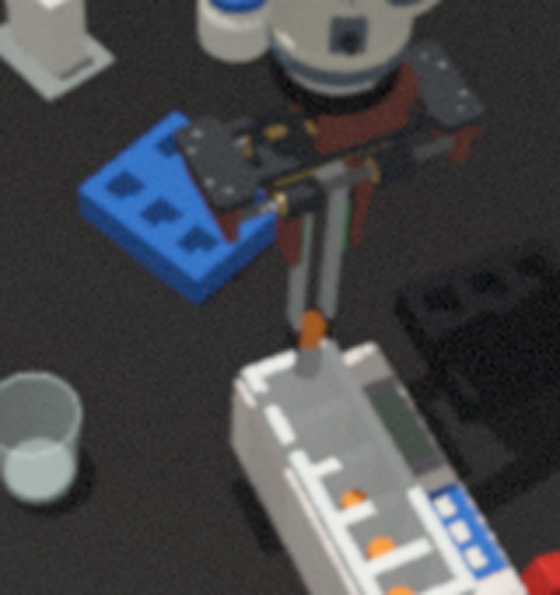

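Run:
```python
from rob import *
s=cv2.imread("pics/s5.png")
p=np.array([539.7,91.5,0]);zt=359.15-TC
P=proj("scene",np.array([p+[0,0,zt+24],p+[0,0,zt],p+[0,0,zt-36]]));print("cap top, tip level, vial bottom px in crop",((P-[220,130])*3.5).round())
print("cap blob",[((ce-[220,130])*3.5,a) for ce,a in blobs(s,(5,130,80),(22,255,255),20)[0]])
```

```text
cap top, tip level, vial bottom px in crop [[308. 318.]
 [306. 337.]
 [303. 365.]]
cap blob [(array([-506.907, -355.614]), np.int32(1311)), (array([ 986.016, -446.359]), np.int32(64)), (array([-69.019, 282.144]), np.int32(364)), (array([310.032, 327.702]), np.int32(62)), (array([377.562, 545.562]), np.int32(24))]
```

```bash
cat >> rob.py <<'E'
C4=np.array([(58,68),(58,-68),(-58,-68),(-58,68)],float)
def rack(save=None,use=("top","scene")):
    """fit the rack from hull corners of its blue mask; corners matched to the nearest projected ones"""
    im={n:viewer.camera(n) for n in use}; q=None
    if save: [cv2.imwrite(f"pics/{n}_{save}.png",i) for n,i in im.items()]
    hull={}
    for n in use:
        m=cv2.inRange(cv2.cvtColor(im[n],cv2.COLOR_BGR2HSV),(100,120,60),(125,255,255))
        c=[c for c in cv2.findContours(m,0,1)[0] if cv2.contourArea(c)>350]
        c=max(c,key=cv2.contourArea)
        hull[n]=cv2.approxPolyDP(cv2.convexHull(c),2.5,True).reshape(-1,2).astype(float); print(n,cv2.contourArea(c),len(hull[n]))
        if n=="top":
            r=cv2.minAreaRect(c);print("rect",r)
            k=onz("top",r[0],36); e=cv2.boxPoints(r);L=[onz("top",p,36)[:2] for p in e]
            v=max([L[1]-L[0],L[2]-L[1]],key=np.linalg.norm);a=np.arctan2(-v[0],v[1]);a=(a+np.pi/2)%np.pi-np.pi/2;q=np.r_[k[:2],a]
    for it in range(4):
        obs={}
        for n in use:
            X=[(x,y,z) for x,y in C4 for z in((36,) if n=="top" else(36,0))];pp=proj(n,w(q,X))
            for h in hull[n]:
                d=np.linalg.norm(pp-h,axis=1);i=d.argmin()
                if d[i]<(6 if it==0 else 3): obs.setdefault(n,[]).append((X[i],h))
        q,r=fit(obs,q)
    print("rack",q,"n",[len(v) for v in obs.values()],"res",np.abs(r).max());return q
E
python3 - <<'E'
from rob import *
import vis
class V: 
    def __init__(s,f): s.f=f
    def camera(s,n): return cv2.imread(s.f[n])
real=viewer
for f in({"top":"pics/top0.png","scene":"pics/scene0.png"},{"top":"pics/t5.png","scene":"pics/s5.png"}):
    globals()["viewer"]=V(f); import rob; rob.viewer=V(f)
    rob.rack(); rob.rack(use=("top",))
E
```

```text
top 2636.5 4
rect ((332.4000244140625, 232.70001220703125), (48.38284683227539, 56.60476303100586), 71.56504821777344)
scene 1928.5 6
rack [ 503.433 -151.237    0.31 ] n [4, 6] res 1.2364987227404072
top 2636.5 4
rect ((332.4000244140625, 232.70001220703125), (48.38284683227539, 56.60476303100586), 71.56504821777344)
rack [ 504.094 -150.88     0.297] n [4] res 0.40752921508396867
top 2634.5 4
rect ((332.4000244140625, 232.70001220703125), (48.38284683227539, 56.60476303100586), 71.56504821777344)
scene 1353.0 7
rack [ 503.514 -150.584    0.301] n [4, 5] res 2.4144534885198254
top 2634.5 4
rect ((332.4000244140625, 232.70001220703125), (48.38284683227539, 56.60476303100586), 71.56504821777344)
rack [ 504.094 -150.88     0.297] n [4] res 0.40752921508396867
```

```bash
cat >> rob.py <<'E'
def place(R,cell,dx=0,dy=0):
    xy=w(R,[(cell[0]+dx,cell[1]+dy,0)])[0][:2]; q=pick_rot(T(xy,ZT),R[2])
    env.move_l(T(xy,ZT),q,rate=200); env.move_l(T(xy,80),rate=150)
    hit=env.move_l(T(xy,41.5),rate=40,f_stop=5); s=st(); z=s["tool_pos"][2]-TC
    ok=z<45; print("hit",hit,"tip z",round(z,1),"IN" if ok else "NOT IN"); return ok
def release():
    p=env.read_state()["tool_pos"]; set_gripper(OP); set_gripper(37.6); env.move_l([p[0],p[1],ZT+TC],rate=120); st()
E
python3 - <<'E'
from rob import *
R=np.array([504.0,-150.9,.300])
ok=place(R,(30,-42)); cv2.imwrite("pics/s6.png",viewer.camera("scene"))
s=cv2.imread("pics/s6.png");cv2.imwrite("pics/c6.png",cv2.resize(s[100:230,200:330],None,fx=4.5,fy=4.5,interpolation=2))
E
```

```text
{'time_s': 32.74, 'tool_pos': [544.76, -182.14, 236.44], 'force': [0.72, -0.44, 4.14], 'width': 33.55, 'grip_force': 30.0}
hit True tip z 41.4 IN
```

View pics/c6.png

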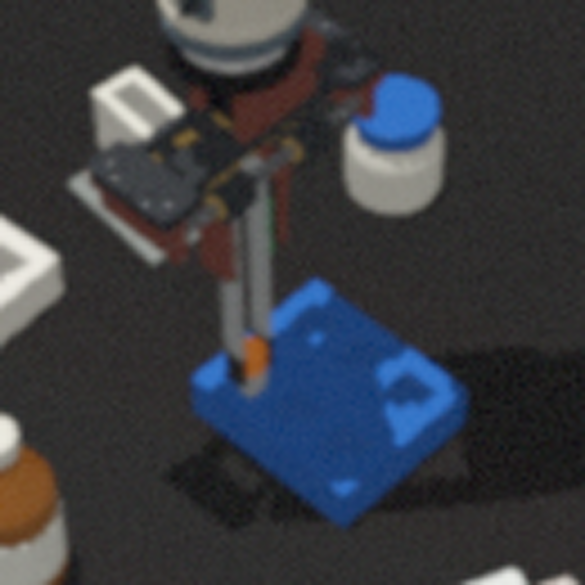

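The vial is down in the far corner cell with floor contact at the expected height, so I'll release it. Then I'll repeat for the vial in pocket 3, re-measuring the rack first.

```bash
cat > cyc.py <<'E'
from rob import *
import sys
n=int(sys.argv[1]);cell=(float(sys.argv[2]),float(sys.argv[3]))
release() if env.read_state()["tool_pos"][2]<300 else None
if not fetch(n): print("FETCH FAILED");sys.exit()
R=rack(f"p{n}",("top",))
if place(R,cell): pass
else: sys.exit()
R0=R
release();
E
python3 cyc.py 3 -30 -42
```

```text
{'time_s': 34.49, 'tool_pos': [544.32, -182.01, 359.12], 'force': [0.08, -0.16, -0.98], 'width': 37.55, 'grip_force': 7.79}
{'time_s': 37.8, 'tool_pos': [543.86, 175.66, 241.44], 'force': [-0.02, 0.53, -1.05], 'width': 36.4, 'grip_force': 8.39}
{'time_s': 38.02, 'tool_pos': [543.82, 175.65, 241.59], 'force': [0.4, -0.86, -0.42], 'width': 33.49, 'grip_force': 30.0}
{'time_s': 39.17, 'tool_pos': [543.1, 175.43, 359.13], 'force': [-0.84, 0.32, -1.62], 'width': 33.67, 'grip_force': 30.0}
top 2636.5 4
rect ((332.4000244140625, 232.70001220703125), (48.38284683227539, 56.60476303100586), 71.56504821777344)
rack [ 504.094 -150.88     0.297] n [4] res 0.40752921508396867
{'time_s': 42.92, 'tool_pos': [487.49, -199.77, 236.4], 'force': [-1.0, 0.06, 4.69], 'width': 33.83, 'grip_force': 30.0}
hit True tip z 41.4 IN
{'time_s': 44.62, 'tool_pos': [487.12, -199.58, 359.19], 'force': [0.2, -0.16, -0.55], 'width': 37.49, 'grip_force': 7.79}
```

```bash
python3 cyc.py 4 30 0
python3 - <<'E'
import cv2,numpy as np
t=cv2.imread("pics/top_p4.png")
cv2.imwrite("pics/c7.png",cv2.resize(t[190:275,110:380],None,fx=2.9,fy=2.9,interpolation=2))
E
```

```text
{'time_s': 48.18, 'tool_pos': [548.66, 217.42, 241.43], 'force': [-0.54, -0.56, -1.32], 'width': 36.14, 'grip_force': 8.39}
{'time_s': 48.4, 'tool_pos': [548.66, 217.41, 241.61], 'force': [-0.16, 0.3, -1.04], 'width': 33.68, 'grip_force': 30.0}
{'time_s': 49.54, 'tool_pos': [547.94, 217.15, 359.1], 'force': [-0.46, 1.23, -2.87], 'width': 33.61, 'grip_force': 30.0}
top 2635.5 4
rect ((332.4000244140625, 232.70001220703125), (48.38284683227539, 56.60476303100586), 71.56504821777344)
rack [ 504.094 -150.88     0.297] n [4] res 0.40752921508396867
{'time_s': 52.72, 'tool_pos': [532.97, -142.18, 263.85], 'force': [0.22, -0.64, -2.4], 'width': 33.53, 'grip_force': 30.0}
hit True tip z 68.8 NOT IN
```

View pics/c7.png

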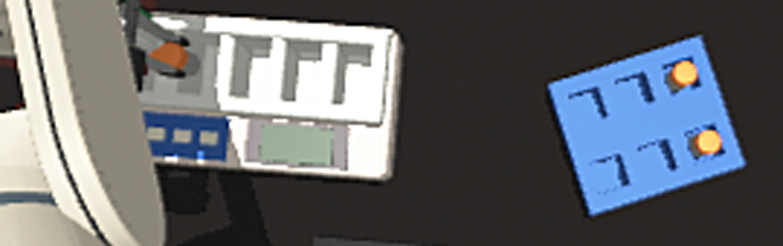

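Both placed vials stand upright in the right-hand cells, at crop px (684,74) and (707,143). The third stopped high, so I'll check whether the rack moved.

Run:
```python
from rob import *
p=env.read_state()["tool_pos"]; env.hold(.1); st()
s=viewer.camera("scene");cv2.imwrite("pics/s8.png",s);cv2.imwrite("pics/t8.png",viewer.camera("top"))
cv2.imwrite("pics/c8.png",cv2.resize(s[100:230,200:330],None,fx=4.5,fy=4.5,interpolation=2))
m=cv2.inRange(cv2.cvtColor(s,cv2.COLOR_BGR2HSV),(100,120,60),(125,255,255));c=max(cv2.findContours(m,0,1)[0],key=cv2.contourArea)
print(cv2.approxPolyDP(cv2.convexHull(c),2.5,True).reshape(-1,2).tolist())
```

```text
{'time_s': 52.82, 'tool_pos': [532.59, -142.06, 263.87], 'force': [-0.47, 0.63, -1.5], 'width': 33.78, 'grip_force': 30.0}
[[304, 193], [297, 204], [275, 221], [248, 199], [242, 188], [275, 168], [301, 187]]
```

View pics/c8.png

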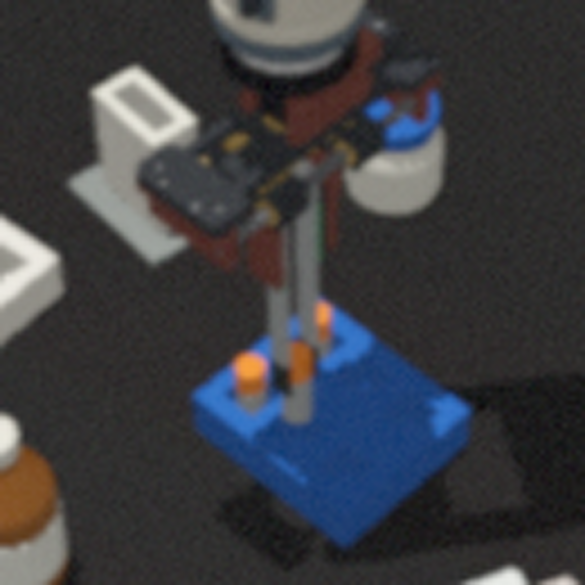

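The rack was knocked after my measurement: its hull is about 6 px lower. I'll lift, move clear, re-measure and try again.

Run:
```python
from rob import *
p=env.read_state()["tool_pos"]; env.move_l([p[0],p[1],ZT+TC],rate=150)
env.move_l([p[0]-10,p[1]+270,ZT+TC],rate=250)
R=rack("p4b"); R2=rack("p4c",("top",))
s=st()
print(place(R2,(30,0)))
```

```text
top 2623.5 4
rect ((326.580078125, 230.25624084472656), (48.20124053955078, 56.791561126708984), 72.6459732055664)
scene 1532.5 7
rack [ 510.133 -136.29     0.306] n [4, 2] res 0.7562962129540551
top 2625.0 4
rect ((326.580078125, 230.25624084472656), (48.20124053955078, 56.791561126708984), 72.6459732055664)
rack [ 510.45  -136.884    0.293] n [4] res 0.8697313082950018
{'time_s': 55.1, 'tool_pos': [522.68, 126.91, 359.96], 'force': [-0.86, -0.08, -1.6], 'width': 33.8, 'grip_force': 30.0}
{'time_s': 58.36, 'tool_pos': [539.34, -128.27, 236.74], 'force': [-0.3, -0.69, -2.17], 'width': 33.74, 'grip_force': 30.0}
hit False tip z 41.7 IN
True
```

```bash
python3 - <<'E'
from rob import *
p=env.read_state()["tool_pos"]
print(env.move_l([p[0],p[1],p[2]-3.2],rate=15,f_stop=4)); st()
E
python3 cyc.py 5 -30 0
```

```text
False
{'time_s': 58.71, 'tool_pos': [539.48, -128.28, 233.64], 'force': [0.11, -0.15, -1.5], 'width': 33.75, 'grip_force': 30.0}
{'time_s': 60.42, 'tool_pos': [539.09, -128.19, 359.16], 'force': [-0.42, -0.61, -1.16], 'width': 37.73, 'grip_force': 7.79}
{'time_s': 63.85, 'tool_pos': [558.78, 258.7, 241.44], 'force': [-0.08, 0.57, -1.1], 'width': 36.96, 'grip_force': 8.39}
{'time_s': 64.08, 'tool_pos': [558.75, 258.72, 241.66], 'force': [-0.44, -0.01, -1.18], 'width': 33.54, 'grip_force': 30.0}
{'time_s': 65.22, 'tool_pos': [558.04, 258.39, 359.03], 'force': [-0.44, -0.3, -1.76], 'width': 33.21, 'grip_force': 30.0}
top 2625.0 4
rect ((326.580078125, 230.25624084472656), (48.20124053955078, 56.791561126708984), 72.6459732055664)
rack [ 510.45  -136.884    0.293] n [4] res 0.8697313082950018
{'time_s': 69.13, 'tool_pos': [481.51, -145.49, 236.33], 'force': [0.11, -0.22, 3.05], 'width': 33.72, 'grip_force': 30.0}
hit True tip z 41.3 IN
{'time_s': 70.83, 'tool_pos': [481.13, -145.36, 359.25], 'force': [-0.24, -0.39, -1.45], 'width': 37.78, 'grip_force': 7.79}
```

Run:
```python
from rob import *
p=env.read_state()["tool_pos"]; env.move_l([p[0]-40,p[1]-170,ZT+TC+10],rate=250)
t=viewer.camera("top");s=viewer.camera("scene")
a=cv2.resize(t[180:280,280:380],None,fx=4,fy=4,interpolation=2);b=cv2.resize(s[130:230,220:320],None,fx=4,fy=4,interpolation=2)
cv2.imwrite("pics/c9.png",np.hstack([a,b]))
```

```text
(no output)
```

View pics/c9.png

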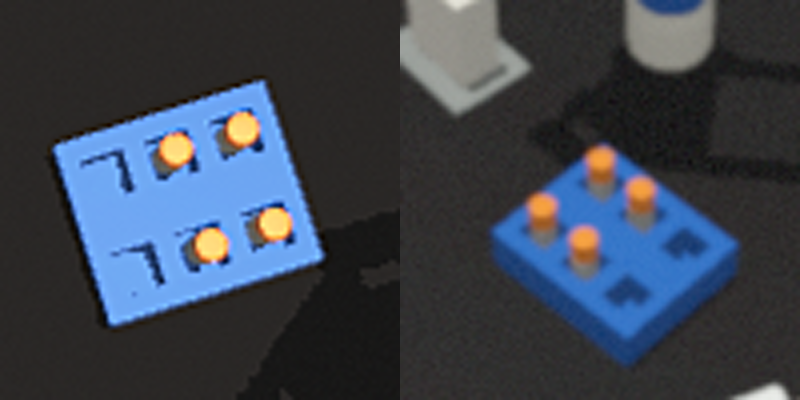

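All four vials stand upright in their own cells: top crop (175,150), (242,130), (210,245) and (274,223). Now I'll return the tongs.

Run:
```python
from rob import *
q=pick_rot(T(O[:2],8),O[2]+np.pi/2)
env.reach(T(O[:2],ZT),q); set_gripper(36.5); env.move_l(T(O[:2],105),rate=150)
h=env.move_l(T(O[:2],60),rate=60,f_stop=6); print(h); st()
if not h:
    print(env.move_l(T(O[:2],7.5),rate=60,f_stop=8)); s=st()
    if s["tool_pos"][2]-TC<14:
        set_gripper(37.8); set_gripper(70); p=env.read_state()["tool_pos"]; env.move_l(p+[0,0,140],rate=150)
        env.move_l(p+[-160,-60,200],rate=250); st()
        t=viewer.camera("top");sc=viewer.camera("scene"); knob()
        a=cv2.resize(t[170:310,240:480],None,fx=3,fy=3,interpolation=2);b=cv2.resize(sc[80:180,180:420],None,fx=3,fy=3,interpolation=2)
        cv2.imwrite("pics/c10.png",np.vstack([a,b])[:600]);
        for n,i in(("top",t),("scene",sc)): cv2.imwrite(f"pics/{n}_f.png",i)
```

```text
False
{'time_s': 74.92, 'tool_pos': [520.57, -380.14, 255.25], 'force': [-0.17, 0.07, -0.65], 'width': 36.4, 'grip_force': 8.29}
True
{'time_s': 75.76, 'tool_pos': [520.13, -379.73, 202.47], 'force': [-1.01, -0.27, 5.44], 'width': 36.55, 'grip_force': 7.68}
{'time_s': 78.63, 'tool_pos': [359.74, -438.99, 400.92], 'force': [0.62, 0.07, -1.12], 'width': 69.92, 'grip_force': 0.0}
knob [501.941 326.051 169.916] 1.6844230692991904 [-59.478 111.205 169.916] theta -0.3941645552074481
```

View pics/scene_f.png

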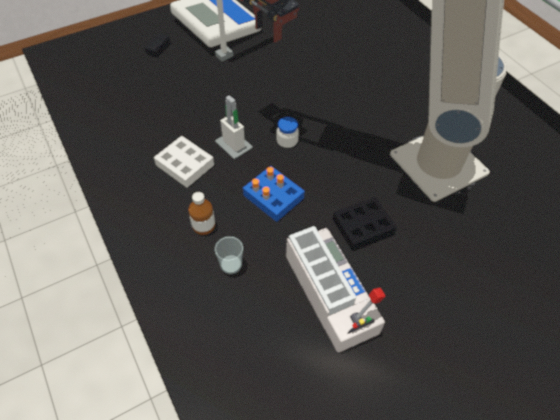

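The tongs stand in the holder at (231,125), and all four vials are in the blue rack at (273,190). The lever is at the green mark at (376,297), the pockets are empty, and the bottle, beaker and jar haven't moved.

```bash
python3 -c "
from station import workorder
print(workorder.sign_off())"
```

```text
the job is handed in; nothing more can be done
None
```

I handed the job in at about 79 s: lever at green idle (measured -0.394 rad), all four vials upright in their own blue-rack cells, tongs back upright in their holder, and bystanders unmoved; the third vial may have dropped a few mm when released.

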